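# Open the bend-fixture guard and hold its gate wide

### The arm

A 7-joint arm with a two-finger parallel gripper is mounted at the origin on a cart in front of the work surface, level with it; the furniture and walls round the work are solid. World frame = base frame: x ahead of the robot, y to its left, z up, the work surface at z = 0. Lengths are in m, angles in rad, forces in N, time in s.
With the tool pointing down it reaches from about 0.425 to 0.925 m from the base axis. Payload 6.8 kg.
Tool frame: the origin (TCP) lies at the very end of the fingers, on their centre line; the grasp point (between the pads) lies r.grip_depth behind it (r.grip_depth is the distance from the TCP to the grasp point, in m); z points along the fingers, x is the direction in which the jaws open and shut, and the axes are right-handed (so a half turn about z gives the same grasp; the last joint's range is limited). The gripper opens to 85 mm and grips with 20 to 120 N. Pads are 22 mm wide; open, the fingers measure 114 mm over their backs; the gripper's body (76 mm by 85 mm) begins 54 mm behind the grasp point. The pads swing forward as they close: fully open they stand 13 mm farther back than shut.
Start: joints at [1.013, 0.477, 0.022, 1.555, -0.011, 1.109, -0.083], TCP at [0.293, -0.608, 0.231] pointing down, gripper open.
Joint ranges: [-2.96, 2.96], [-0.34, 2.1], [-1.41, 1.46], [0.24, 2.44], [-1.37, 4.51], [0.17, 1.92], [-2.96, 2.96]. Speed limits (rad/s): [2.39, 2.39, 3.14, 3.14, 3.14, 3.14, 3.14].

### API

Orientations are given as a rotation vector (axis times angle).
In Python, from bench import readout, grab_frame, workorder, r gives the robot as it stands.
- The arm moves only by the shell command python3 -m handwheel 'ROWS' [FORCE]. ROWS is text: rows parted by semicolons, each of 7 numbers parted by spaces: the shift along the tool's x, y, z in mm, then the turn, a rotation vector about the tool's x, y, z in degrees, then the finger opening in mm, from 0 to 85.4. A call has 1 to 12 rows; each row is the pose to reach, as a shift and turn from the pose commanded when the call began, along the tool's axes at that moment; what a row does not reach only later rows make up. A row lasts 1/8 s, in which the tool goes at most 62.5 mm and 10.7 degrees, less where a joint would pass 70% of its speed; a pose out of reach is approached as far as the arm can. A call with a gripper value outside its range is refused whole. The fingers move at their own pace and stop on an object; FORCE is the grip in N (left out, the last holds). Time passes only in rows, so rows that repeat a pose let the fingers close. It gives the time, the measured TCP pose, the force and the opening at its end, in the units of the state.
- readout.get_obs(): the state, without advancing time (a new reading comes with each control period).
- grab_frame(name): name is "side" or "top"; returns a dict with "pixels" (400x640x3 uint8, red, green, blue), "fx", "fy", "cx", "cy" (pixels), "rvec" (rotation vector, rad) and "tvec" (3), from world to camera coordinates, as OpenCV has them. Camera axes: x right, y down, z forward; pixel columns grow to the right and rows downward; lengths in m; the calibration is good to about 2 mm. A picture is of the moment at which its call begins. There is no depth.
- workorder.hand_in(): hands the job in, once; it reports no verdict.
The state is a dict: "clock": time; "joints": joint angles; "qvel": joint speeds; "tau": joint torques, N m; "tcp_pos": TCP position; "orientation": TCP orientation; "contact_force": force on the tool from outside, world axes, zero at the start; "moment": the same for the moment, N m; "grip_width": finger opening in m.
Only numpy, scipy, OpenCV 4.12 (cv2) and the standard library are available. Lean on these libraries where they do the work, as an engineer would, in place of code of your own. Each camera call takes 0.05 s, during which the arm holds its last target.

### The job

The guard round the bend-test fixture has to be opened so that a colleague can change the test strip. First press the blue pedal at the guard's right down to its stop to drop the lock pin, then squeeze the red tab of the catch on the guard's right wall fully against its black post (it stays there), then squeeze the red tab of the catch on the yellow gate against its black post and, keeping it squeezed, swing the gate out towards you past its click point until it stands about square to the guard's front. The gate springs shut by itself, so finish while still gripping its two tabs and holding it wide open; leave the weight, the bottle and the jaw insert beside the guard where they are.

Things in the scene. Friction and masses are not known exactly. Their poses are not given: they have to be found in the camera images.
- guard: Fixed open-topped guard, clear walls 85 mm high, at y = -94 (right), +100 (left), x = 124 mm (back). Origin under the middle of its front plane, on the desk; x points from front to back (away from the robot at yaw 0), y to its left, z up. The yellow gate closes the front (x = 0) from y = -81 to +79 mm. The pedal is outside the right wall. What is inside is fixed and below 45 mm.
- pedal_pad (a point): Centre of the top of the blue pedal pad (60 mm in guard x, 50 mm in guard y; 70 mm above the desk at rest). Its hinge, along guard y, lies 115 mm farther back (+x of the guard); the pad goes down about 24 mm to its stop at about 7 to 9 N, and springs back up when let go.
- pedal (a joint): Pedal angle, rad: 0 at rest (up), 0.21 at its stop (down).
- lock_pin (a joint): Brass lock pin, m: 0 up (it blocks the frame catch), about 0.015 when the pedal has pushed it fully down; it stays down by friction.
- frame_catch_tab (a point): Top centre of the red sliding tab on the guard's right wall, 145 mm above the desk. Tab 24 mm (guard x) by 8 mm (guard y), 53 mm tall. It slides to -y of the guard, to the black post, up to 14 mm; no spring (friction 4 N), it stays where left. Its steel arm (top 98.5 mm above the desk) runs forward and hooks before the gate's end: keep fingertips above 100 mm.
- frame_catch_post (a point): Top centre of the fixed black post beside the frame catch's red tab, same size and height, 34 mm from it (centres, towards guard -y): 42 mm over both outer faces, 28 mm squeezed home. The post does not give, so the middle of the squeezed pair lies 10 mm from this point towards guard +y: centre the grip there.
- frame_catch (a joint): Slide of the frame catch, m: 0 hooked, 0.014 squeezed home; the hook is clear of the gate from about 0.007, locked at 0 while the lock pin is up.
- gate_tab (a point): Top centre of the red sliding tab on the gate, 145 mm above the desk; 24 mm across the gate by 8 mm along it, 58 mm tall above the gate's top edge (85 mm above the desk). It slides along the gate towards the hinge, to the black post, up to 12 mm against a spring (5 to 8 N) that returns it when let go; it draws the steel bolt that locks the gate.
- gate_post (a point): Top centre of the fixed black post on the gate, same size as the tab, 34 mm from it, nearer the hinge: 42 mm over both outer faces, 30 mm squeezed home. The middle of the squeezed pair lies 11 mm from this point, away from the hinge (112 mm from its axis): centre the grip there. Post to tab runs along the gate: guard -y when shut.
- gate_catch (a joint): Slide of the gate catch, m: 0 bolted, 0.012 squeezed home; the bolt is free from about 0.008.
- gate_hinge (a point): Point on the gate's upright hinge axis, at the gate's left end, at the height of the tabs' tops (145 mm above the desk).
- gate (a joint): Gate angle, rad: 0 shut, grows as the free (right) end swings out towards the robot, clockwise from above; hard stop at 1.6. A spring pulls it shut (2 to 3 N at the tabs when wide), with a spring detent at about 0.75 (up to about 5 N more at the tabs); let go, it springs back to the detent or shut.
- weight_1: Loose brass weight with knob, 38 mm across, 60 mm tall, right in front of the guard; origin under its centre. Leave alone.
- glue_bottle: Loose bottle with red cap, 42 mm across, 106 mm tall, left of the gate; origin under its centre. Leave alone.
- jaw_insert_1: Loose dark serrated steel block, 64x28x19 mm, right of the guard; origin under its centre. Leave alone.

How it is judged:
By the outcome, as a careful person would: the job done as asked, in the order asked, and still so for the second after the job is handed in, while the arm keeps its last pose, push and grip.
It also fails if it takes over 58 s, if anything falls off the work surface, if the arm or the gripper's body presses on something with over 40 N, if the wrist force passes 120 N, or if a joint passes its speed limit or range.

## Working session

There is one attempt and no reset: what is moved stays moved. The work goes in short steps, Python scripts to look and compute and a shell command to move; the robot and the scene stay as the last step left them, time stands still between calls to the robot, and variables do not carry over. Pictures are saved under pics/ and viewed, and the job is handed in when it is done.

```bash
ls; mkdir -p pics
python3 - <<'E'
from bench import readout, grab_frame, workorder, r
import cv2
print(readout.get_obs()); print(r.grip_depth)
for n in("side","top"):
    f=grab_frame(n); cv2.imwrite(f"pics/{n}0.png",f["pixels"][:,:,::-1]); print(n,{k:v for k,v in f.items() if k!="pixels"})
E
```

```text
pics
{'clock': 0.0, 'joints': array([ 1.01288537,  0.47781039,  0.02232004,  1.55646275, -0.01150122,
        1.10928651, -0.08313503]), 'qvel': array([ 0.00152802, -0.00057584,  0.00148548, -0.00042899, -0.00065703,
       -0.000767  ,  0.00010151]), 'tau': array([-1.47097489e-03, -5.96463418e+01,  1.60739534e+00, -2.81204081e+01,
        1.25387518e-02,  9.51814174e-03, -1.91190372e-05]), 'tcp_pos': array([ 0.29322536, -0.60732192,  0.23031366]), 'orientation': array([-2.66017503e+00,  1.66961552e+00,  2.54656033e-03]), 'contact_force': array([-0.87948463,  0.50620515, -0.37086456]), 'moment': array([ 0.00953337,  0.0249831 , -0.01281843]), 'grip_width': 0.08560397743079233}
0.0187
side {'fx': 518.542861424525, 'fy': 518.542861424525, 'cx': 323.6070521190288, 'cy': 200.0872493220465, 'rvec': array([ 2.52071478, -0.03062126,  0.02566288]), 'tvec': array([-0.61329689,  0.06775724,  1.34791541])}
top {'fx': 457.2786999808379, 'fy': 457.2786999808379, 'cx': 313.98422202311843, 'cy': 198.7939204362996, 'rvec': array([ 2.11747875, -2.14537122,  0.21847976]), 'tvec': array([-0.02869453,  0.62092211,  1.16743396])}
```

View pics/side0.png

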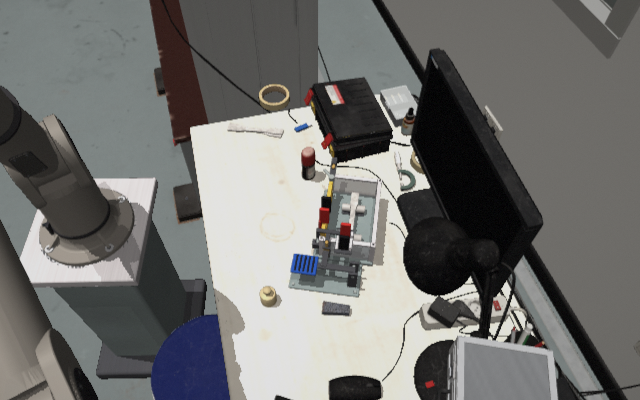

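View pics/top0.png

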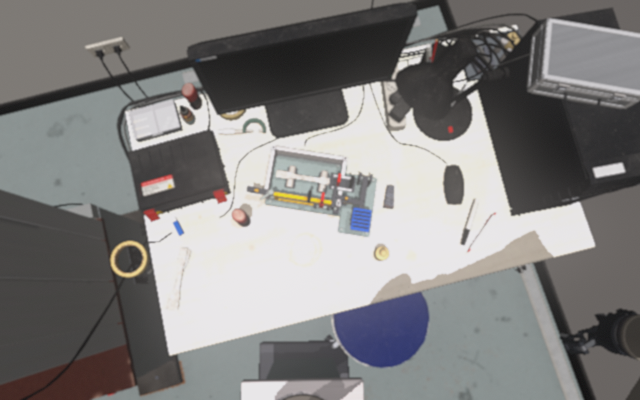

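The side view shows the guard at about (345,225), the pedal at (304,265), and the catches near (325,215) and (345,235). In the top view the guard is at about (310,185) and the pedal at (360,220). I'll enlarge both.

Run:
```python
import cv2
a=cv2.imread("pics/side0.png")[140:330,240:400]; cv2.imwrite("pics/side0z.png",cv2.resize(a,None,fx=3.15,fy=3.15,interpolation=cv2.INTER_CUBIC))
a=cv2.imread("pics/top0.png")[135:275,225:405]; cv2.imwrite("pics/top0z.png",cv2.resize(a,None,fx=4,fy=4,interpolation=cv2.INTER_CUBIC))
```

```text
(no output)
```

View pics/side0z.png

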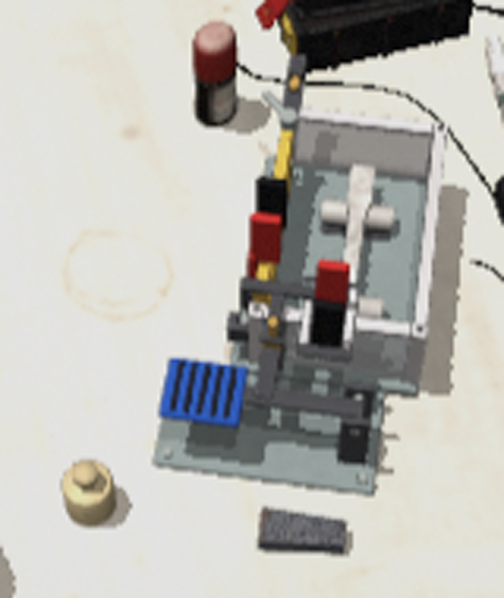

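View pics/top0z.png

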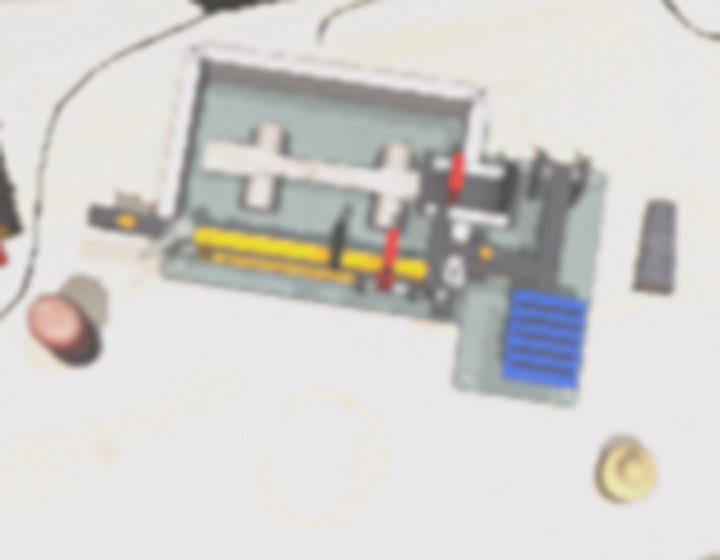

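```bash
cat > h.py <<'E'
import numpy as np, cv2
from bench import readout, grab_frame, workorder, r
def cam(f):
    R=cv2.Rodrigues(np.array(f["rvec"]))[0]; t=np.array(f["tvec"]); K=np.array([[f["fx"],0,f["cx"]],[0,f["fy"],f["cy"]],[0,0,1]])
    return K,R,t
def onz(f,u,v,z):
    K,R,t=cam(f); d=R.T@np.linalg.solve(K,[u,v,1.]); C=-R.T@t
    return C+d*(z-C[2])/d[2]
def proj(f,p):
    K,R,t=cam(f); q=K@(R@np.array(p,float)+t); return q[:2]/q[2]
def tri(fa,a,fb,b):
    P=[]
    for f in(fa,fb):
        K,R,t=cam(f); P.append(K@np.c_[R,t])
    X=cv2.triangulatePoints(P[0],P[1],np.array(a,float),np.array(b,float)).ravel(); return X[:3]/X[3]
def masks(f):
    h=cv2.cvtColor(f["pixels"],cv2.COLOR_RGB2HSV); H,S,V=[h[:,:,i].astype(int) for i in range(3)]
    return dict(red=((H<8)|(H>172))&(S>150)&(V>70), blue=(H>105)&(H<125)&(S>140)&(V>70), yellow=(H>20)&(H<32)&(S>150)&(V>100))
def blobs(m,box,amin=15):
    x0,y0,x1,y1=box; mm=np.zeros(m.shape,np.uint8); mm[y0:y1,x0:x1]=m[y0:y1,x0:x1]
    n,l,s,c=cv2.connectedComponentsWithStats(mm)
    return [(s[i].tolist(),c[i].round(2).tolist(),cv2.minAreaRect(np.argwhere(l==i)[:,::-1].astype(np.float32))) for i in range(1,n) if s[i,4]>=amin]
BOX=dict(side=(250,160,380,320),top=(260,140,390,250))
E
python3 - <<'E'
from h import *
for n in("side","top"):
    f=grab_frame(n); K,R,t=cam(f); print(n,"C",(-R.T@t).round(3))
    for k,m in masks(f).items():
        for b in blobs(m,BOX[n],12): print(k,b)
f=grab_frame("top")
z=lambda u,v:(225+u/4-.4,135+v/4-.4)
for nm,u,v,h in (("BL",195,50,.085),("BR",482,95,.085),("FLwall",165,212,.085),("hinge",125,218,.1),("yL",196,232,.085),("yR",428,262,.085)):
    print(nm,onz(f,*z(u,v),h).round(4))
E
```

```text
side C [ 0.58  -0.745  1.143]
red ([302, 160, 10, 6, 40], [306.23, 161.93], ((306.5, 162.5), (5.0, 9.0), 90.0))
red ([319, 207, 11, 21, 151], [323.66, 215.56], ((323.8323669433594, 217.1793975830078), (9.050187110900879, 20.32457160949707), 4.398705005645752))
red ([340, 223, 11, 13, 117], [345.05, 228.93], ((345.06097412109375, 228.9512176513672), (9.386679649353027, 12.03703784942627), 6.340191841125488))
blue ([291, 254, 27, 22, 353], [304.37, 264.68], ((304.0846252441406, 264.3230895996094), (25.055015563964844, 18.729244232177734), 7.125016689300537))
yellow ([327, 182, 6, 15, 51], [329.84, 189.61], ((330.1922912597656, 189.0384521484375), (3.9223227500915527, 14.512594223022461), 11.309932708740234))
yellow ([322, 224, 6, 4, 18], [323.83, 225.39], ((324.5, 225.5), (3.0, 5.0), 90.0))
top C [ 0.393 -0.014  1.263]
red ([338, 174, 2, 8, 12], [338.67, 178.17], ((338.5, 177.5), (7.0, 1.0), 90.0))
red ([321, 193, 3, 9, 16], [322.31, 197.31], ((322.5, 197.00003051757812), (1.9402848482131958, 8.00367546081543), 14.03624439239502))
blue ([354, 208, 16, 4, 20], [360.8, 209.55], ((361.56756591796875, 209.59457397460938), (15.124707221984863, 1.3151918649673462), 9.462321281433105))
blue ([352, 227, 16, 4, 27], [359.52, 228.59], ((359.482666015625, 228.61270141601562), (15.28174877166748, 1.5205719470977783), 8.746161460876465))
yellow ([274, 193, 33, 7, 109], [290.06, 195.94], ((290.0115661621094, 195.92483520507812), (32.54023742675781, 3.3452582359313965), 8.746162414550781))
yellow ([311, 198, 9, 4, 28], [314.5, 199.68], ((315.0, 199.5), (8.0, 3.0), 0.0))
yellow ([324, 200, 7, 5, 25], [327.08, 201.6], ((327.0000305175781, 201.50001525878906), (6.640782833099365, 3.4785051345825195), 18.434947967529297))
BL [0.7574 0.0703 0.085 ]
BR [ 0.7244 -0.121   0.085 ]
FLwall [0.6469 0.0898 0.085 ]
hinge [0.64   0.1144 0.1   ]
yL [0.6332 0.0694 0.085 ]
yR [ 0.6115 -0.0824  0.085 ]
```

Run:
```python
import cv2,numpy as np
def z(src,x0,y0,w,h,s,o):
    a=cv2.resize(cv2.imread(src)[y0:y0+h,x0:x0+w],None,fx=s,fy=s,interpolation=cv2.INTER_NEAREST)
    for i in range(0,w,5): cv2.putText(a,str(x0+i),(i*s,8),0,.3,(255,0,255),1); cv2.line(a,(i*s,10),(i*s,14),(255,0,255))
    for i in range(0,h,5): cv2.putText(a,str(y0+i),(0,i*s+8),0,.3,(255,0,255),1); cv2.line(a,(0,i*s),(6,i*s),(255,0,255))
    cv2.imwrite(o,a)
z("pics/side0.png",300,180,70,60,10,"pics/s1.png")
z("pics/top0.png",290,165,75,55,10,"pics/t1.png")
```

```text
(no output)
```

View pics/s1.png

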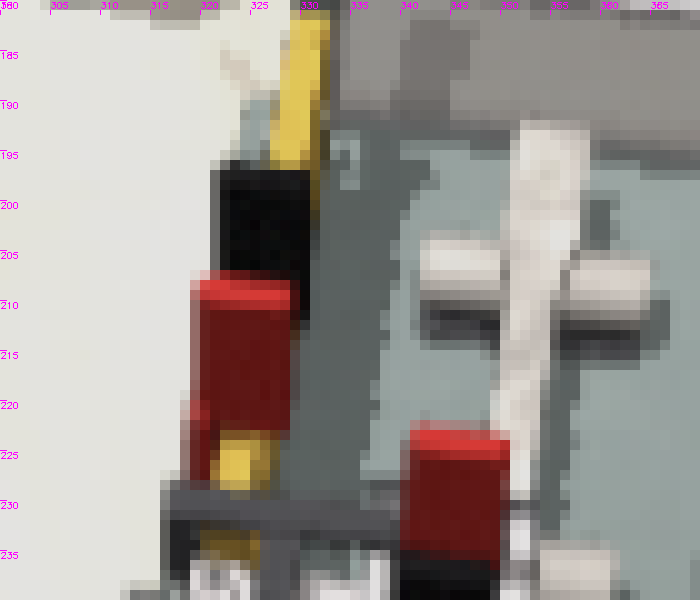

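View pics/t1.png

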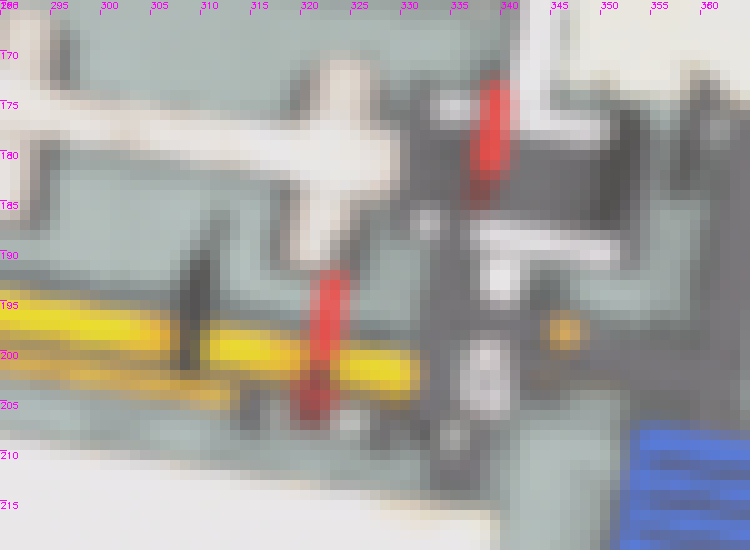

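```bash
python3 - <<'E'
from h import *
s=grab_frame("side");t=grab_frame("top")
for nm,a,b,z in (("gate_tab",(324.0,208.1),(322.2,196.0),.145),("frame_tab",(345.1,224),(338.3,177.2),.145),("pedal",(304.1,264.3),(360.3,218.8),.07)):
    print(nm,tri(s,a,t,b).round(4),onz(s,*a,z).round(4),onz(t,*b,z).round(4))
# yaw from image lines in top, on pedal stripes / yellow top
for n,f in(("t",t),):
    for (s_,c,rc) in blobs(masks(f)["blue"],BOX[n+"op"],8)+blobs(masks(f)["yellow"],BOX["top"],8):
        print(s_,c)
E
python3 - <<'E'
import cv2,numpy as np
def z(src,x0,y0,w,h,s,o):
    a=cv2.resize(cv2.imread(src)[y0:y0+h,x0:x0+w],None,fx=s,fy=s,interpolation=cv2.INTER_NEAREST)
    for i in range(0,w,5): cv2.putText(a,str(x0+i),(i*s,8),0,.3,(255,0,255),1); cv2.line(a,(i*s,10),(i*s,14),(255,0,255))
    for i in range(0,h,5): cv2.putText(a,str(y0+i),(0,i*s+8),0,.3,(255,0,255),1); cv2.line(a,(0,i*s),(6,i*s),(255,0,255))
    cv2.imwrite(o,a)
z("pics/side0.png",280,225,70,60,10,"pics/s2.png")
z("pics/top0.png",330,190,55,50,10,"pics/t2.png")
z("pics/side0.png",295,140,70,60,10,"pics/s3.png")
E
```

```text
gate_tab [ 0.6111 -0.0557  0.1451] [ 0.6113 -0.0555  0.145 ] [ 0.611  -0.0557  0.145 ]
frame_tab [ 0.6592 -0.0975  0.1402] [ 0.6584 -0.1008  0.145 ] [ 0.6587 -0.0971  0.145 ]
pedal [ 0.5632 -0.1589  0.0641] [ 0.5627 -0.1623  0.07  ] [ 0.5632 -0.158   0.07  ]
[354, 208, 16, 4, 20] [360.8, 209.55]
[352, 227, 16, 4, 27] [359.52, 228.59]
[274, 192, 33, 8, 110] [289.92, 195.91]
[310, 198, 10, 4, 29] [314.34, 199.69]
[324, 200, 7, 5, 26] [327.0, 201.65]
```

View pics/s2.png

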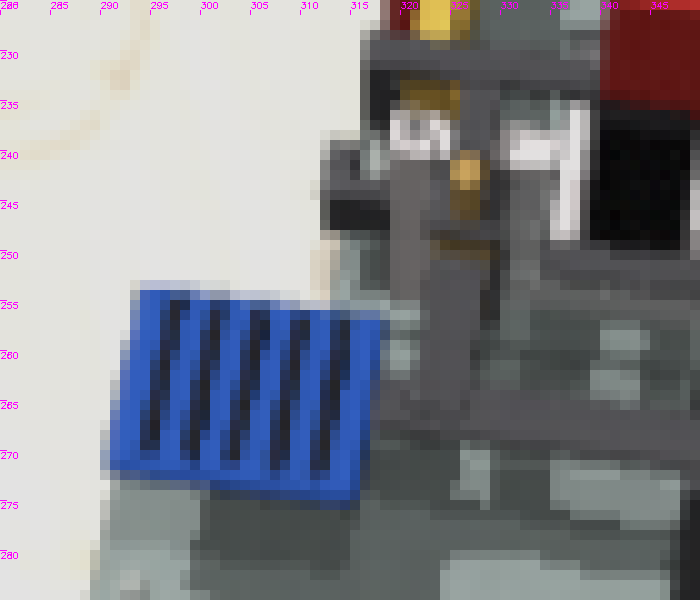

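View pics/t2.png

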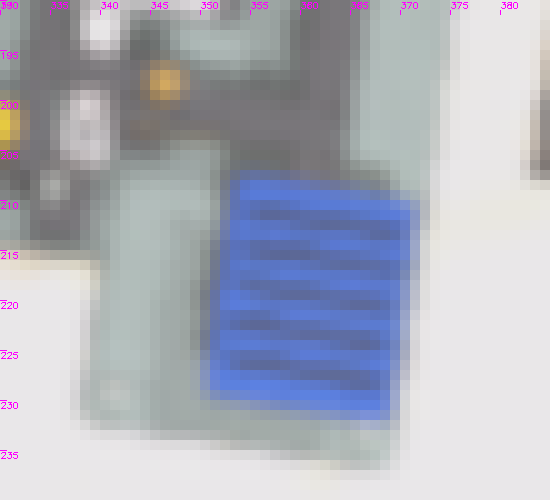

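View pics/s3.png

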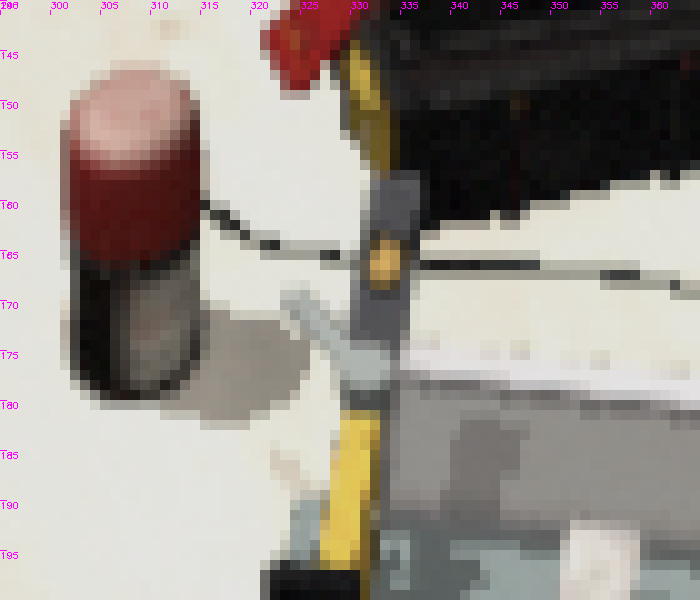

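Run:
```python
from h import *
s=grab_frame("side");t=grab_frame("top")
def ang(f,a,b,z):
    p,q=onz(f,a[0]-.5,a[1]-.5,z),onz(f,b[0]-.5,b[1]-.5,z); d=q-p; return np.degrees(np.arctan2(d[1],d[0])).round(2),np.linalg.norm(d).round(4),p.round(4)[:2],q.round(4)[:2]
print("ped left edge top-view",ang(t,(353,207),(371,210),.07), ang(t,(350.5,229),(368.5,231.5),.07),ang(t,(350.5,229),(353,207),.07),ang(t,(368.5,231.5),(371,210),.07))
print("ped side",ang(s,(293.5,253.5),(317.7,256),.07),ang(s,(290.7,271),(315.5,273.5),.07),ang(s,(290.7,271),(293.5,253.5),.07),ang(s,(315.5,273.5),(317.7,256),.07))
print("gate yellow side top-edge ctr",ang(s,(327.5+2,196),(332,181),.085))
# yellow strip line fit in top
m=masks(t)["yellow"]; ys,xs=np.nonzero(m[190:206,265:335]); xs=xs+265;ys=ys+190
k=ys>0; ln=np.polyfit(xs,ys,1); print("fit",ln, ang(t,(275.5,np.polyval(ln,275)+.5),(330.5,np.polyval(ln,330)+.5),.085))
# white wall tops, back wall
g=cv2.cvtColor(t["pixels"],cv2.COLOR_RGB2HSV)
import itertools
mk=((g[:,:,1]<25)&(g[:,:,2]>190)).astype(np.uint8)
for x in range(275,345,6):
    col=t["pixels"][140:165,x].astype(int).sum(1); print(x,(col//3).tolist())
```

```text
ped left edge top-view (np.float64(-100.29), np.float64(0.0483), array([ 0.5963, -0.1384]), array([ 0.5877, -0.1859])) (np.float64(-98.68), np.float64(0.0477), array([ 0.5378, -0.13  ]), array([ 0.5306, -0.1771])) (np.float64(-8.12), np.float64(0.0591), array([ 0.5378, -0.13  ]), array([ 0.5963, -0.1384])) (np.float64(-8.69), np.float64(0.0577), array([ 0.5306, -0.1771]), array([ 0.5877, -0.1859]))
ped side (np.float64(-7.96), np.float64(0.0577), array([ 0.5366, -0.1315]), array([ 0.5937, -0.1395])) (np.float64(-7.68), np.float64(0.0578), array([ 0.5304, -0.1778]), array([ 0.5877, -0.1855])) (np.float64(82.4), np.float64(0.0467), array([ 0.5304, -0.1778]), array([ 0.5366, -0.1315])) (np.float64(82.53), np.float64(0.0465), array([ 0.5877, -0.1855]), array([ 0.5937, -0.1395]))
gate yellow side top-edge ctr (np.float64(80.39), np.float64(0.0484), array([0.6269, 0.0243]), array([0.635, 0.072]))
fit [  0.15216309 152.06042425] (np.float64(-99.46), np.float64(0.1459), array([0.6297, 0.0658]), array([ 0.6057, -0.0781]))
275 [202, 225, 230, 230, 227, 218, 208, 209, 204, 176, 145, 137, 136, 1
[... 788 characters left out ...]
 179, 144, 136, 133, 132, 139, 152, 159, 166, 175]
317 [229, 229, 228, 228, 227, 227, 227, 226, 226, 227, 227, 225, 222, 226, 229, 220, 178, 144, 136, 133, 131, 141, 152, 160, 167]
323 [229, 229, 228, 226, 225, 225, 225, 225, 225, 226, 227, 225, 219, 220, 227, 229, 215, 173, 143, 135, 132, 133, 142, 152, 157]
329 [228, 228, 227, 226, 225, 225, 225, 226, 226, 227, 228, 228, 223, 212, 216, 227, 228, 210, 166, 142, 136, 133, 133, 140, 153]
335 [228, 227, 227, 226, 226, 226, 226, 226, 227, 228, 227, 228, 228, 227, 226, 228, 231, 229, 210, 168, 142, 137, 132, 133, 144]
341 [227, 226, 226, 225, 226, 227, 228, 229, 229, 229, 229, 228, 228, 228, 224, 216, 219, 227, 224, 192, 151, 133, 134, 138, 143]
```

```bash
cat >> h.py <<'E'
def pose():
    o=readout.get_obs(); R=cv2.Rodrigues(np.array(o["orientation"]))[0]; return o,np.array(o["tcp_pos"]),R
def goal(p,yawx):
    """shift (mm, tool axes) and rotvec (deg, tool axes) to TCP p, tool down, tool x at azimuth yawx deg"""
    o,q,R=pose(); a=np.radians(yawx); X=np.array([np.cos(a),np.sin(a),0]); Z=np.array([0,0,-1.]); G=np.c_[X,np.cross(Z,X),Z]
    return (R.T@(np.array(p)-q)*1000).round(1),np.degrees(cv2.Rodrigues(R.T@G)[0].ravel()).round(1)
E
python3 - <<'E'
from h import *
o,q,R=pose(); print(o["clock"],q.round(4),"tool x",R[:,0].round(3),"y",R[:,1].round(3),"z",R[:,2].round(3),"az",np.degrees(np.arctan2(R[1,0],R[0,0])))
s=grab_frame("side");t=grab_frame("top")
print("bottle",onz(t,225+55/4,135+322/4,.106).round(3),onz(s,308-.5,151.5,.106).round(3))
print("weight",onz(t,225+628/4,135+468/4,.06).round(3))
print("post black",onz(t,351,179.5,.145).round(3))
y=np.radians(-9.2);X=np.array([np.cos(y),np.sin(y)]);Y=np.array([-np.sin(y),np.cos(y)])
ft=np.array([.6586,-.0995]);gt=np.array([.6112,-.0556])
print("frame grip",ft-.024*Y,"gate grip",gt+.023*Y,"hinge",gt+.135*Y,"open",gt+.135*Y-.112*X)
for p in(ft-.034*Y,gt+.034*Y): print(proj(s,[*p,.145]),proj(t,[*p,.145]))
for yx in(-9.2+90,-9.2-90,-9.2,170.8): print(yx,goal([.563,-.159,.12],yx))
E
```

```text
0.45 [ 0.2935 -0.6078  0.2312] tool x [ 0.435 -0.901 -0.   ] y [-0.901 -0.435  0.   ] z [-0.  0. -1.] az -64.22715582324213
bottle [0.57  0.157 0.106] [0.574 0.153 0.106]
weight [ 0.476 -0.213  0.06 ]
post black [ 0.652 -0.129  0.145]
frame grip [ 0.65476285 -0.12319127] gate grip [ 0.61487727 -0.03289587] hinge [0.63278396 0.0776634 ] open [0.5222247  0.09557009]
[343.53631152 236.05936303] [352.66798005 179.17852377]
[325.84726468 196.4744847 ] [308.64930793 193.92985966]
80.8 (array([-287.1, -437.9,  111.3]), array([  -0.,    0., -145.]))
-99.2 (array([-287.1, -437.9,  111.3]), array([ 0.,  0., 35.]))
-9.2 (array([-287.1, -437.9,  111.3]), array([  0.,   0., -55.]))
170.8 (array([-287.1, -437.9,  111.3]), array([  0.,  -0., 125.]))
```

```bash
python3 -m handwheel '-24 -36 0 0 0 -10 60; -48 -73 0 0 0 -20 40; -72 -110 0 0 0 -30 20; -96 -146 0 0 0 -40 0; -120 -182 5 0 0 -50 0; -144 -219 10 0 0 -60 0; -168 -255 20 0 0 -70 0; -192 -292 30 0 0 -80 0; -215 -328 40 0 0 -90 0; -239 -365 50 0 0 -100 0; -263 -401 60 0 0 -110 0; -287 -438 70 0 0 -120 0' 40
python3 - <<'E'
from h import *
o,q,R=pose(); print(o["clock"],q.round(4),R[:,0].round(3),o["joints"].round(2),o["grip_width"],o["contact_force"].round(1))
print(goal([.563,-.159,.075],80.8))
E
```

```text
clock: 2.05
tcp_pos: [0.5639, -0.1581, 0.1612]
orientation: [2.772, 1.476, 0.0]
contact_force: [0.4, 0.5, -0.2]
grip_width: 0.0002
2.05 [ 0.5639 -0.1581  0.1612] [ 0.558  0.83  -0.   ] [ 0.59  0.46 -0.55  1.81  0.29  0.95  0.89] 0.00017264189118997914 [ 0.4  0.5 -0.2]
(array([-1.2, -0.3, 86.2]), array([  0. ,   0. , -24.7]))
```

```bash
python3 -m handwheel '-1 0 30 0 0 -9 0; -1 0 60 0 0 -17 0; -1 0 82 0 0 -25 0; -1 0 88 0 0 -25 0; -1 0 94 0 0 -25 0; -1 0 100 0 0 -25 0; -1 0 106 0 0 -25 0'; python3 -m handwheel '0 0 3 0 0 0 0; 0 0 3 0 0 0 0'
```

```text
clock: 2.92
tcp_pos: [0.563, -0.16, 0.0559]
orientation: [2.393, 2.034, 0.0]
contact_force: [-2.7, 0.1, 5.4]
grip_width: 0.0002
clock: 3.18
tcp_pos: [0.5632, -0.16, 0.0527]
orientation: [2.393, 2.034, 0.001]
contact_force: [-0.9, -0.9, 4.1]
grip_width: 0.0005
```

```bash
python3 -m handwheel '0 0 3 0 0 0 0; 0 0 6 0 0 0 0; 0 0 6 0 0 0 0'; python3 -m handwheel '0 0 2 0 0 0 0; 0 0 3 0 0 0 0; 0 0 3 0 0 0 0'
```

```text
clock: 3.55
tcp_pos: [0.5637, -0.1601, 0.0473]
orientation: [2.392, 2.034, 0.002]
contact_force: [-1.4, 0.0, 8.0]
grip_width: 0.0001
clock: 3.92
tcp_pos: [0.564, -0.1602, 0.046]
orientation: [2.391, 2.033, 0.001]
contact_force: [-7.2, -0.3, 22.4]
grip_width: 0.0003
```

Run:
```python
import sys
from h import *
s=grab_frame("side"); a=s["pixels"][190:310,260:400,::-1]; cv2.imwrite("pics/ped1.png",cv2.resize(a,None,fx=5,fy=5,interpolation=cv2.INTER_CUBIC))
```

```text
(no output)
```

View pics/ped1.png

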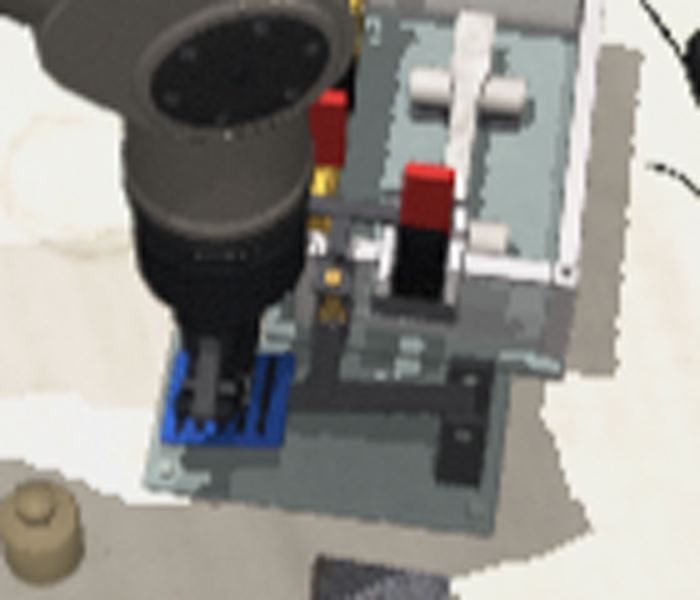

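```bash
python3 -m handwheel '0 0 -40 0 0 0 0; 0 0 -85 0 0 0 0; 0 0 -125 0 0 0 30; 0 0 -135 0 0 0 60; 0 0 -135 0 0 0 85'
python3 - <<'E'
from h import *
o,q,R=pose(); print(o["clock"],q.round(4),R[:,0].round(3),o["joints"].round(2),o["grip_width"],o["contact_force"].round(1))
print(goal([.6548,-.1232,.106],80.8))
s=grab_frame("side"); a=s["pixels"][190:310,260:400,::-1]; cv2.imwrite("pics/ped2.png",cv2.resize(a,None,fx=5,fy=5,interpolation=cv2.INTER_CUBIC))
E
```

```text
clock: 4.6
tcp_pos: [0.5628, -0.16, 0.1784]
orientation: [2.393, 2.034, 0.001]
contact_force: [-0.2, -1.0, 0.0]
grip_width: 0.0544
4.6 [ 0.5628 -0.16    0.1784] [ 0.161  0.987 -0.   ] [ 0.68  0.47 -0.66  1.79  0.34  1.    1.29] 0.054413097970938025 [-0.2 -1.   0. ]
(array([51.1, 84.8, 72.4]), array([ 0.1,  0. , -0.1]))
```

View pics/ped2.png

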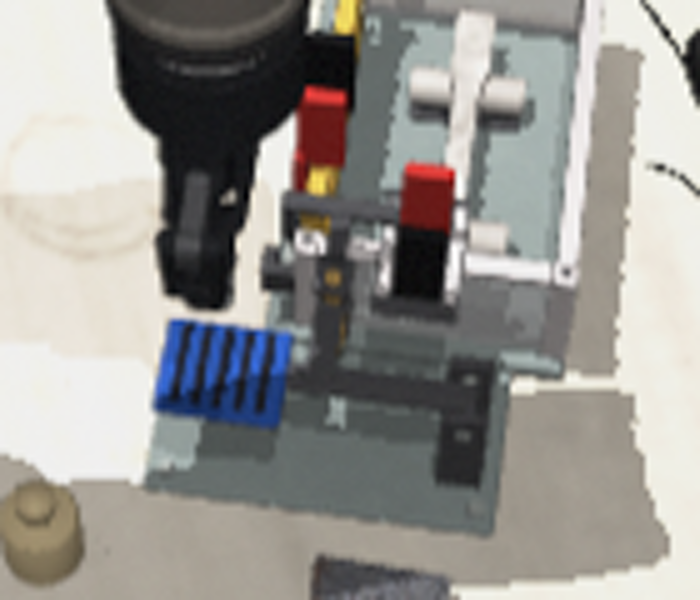

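The pedal has sprung back up and the brass pin has stayed down at zoom (333,277), so the lock is released. Next I move over the frame catch.

```bash
python3 -m handwheel '15 25 0 0 0 0 85; 30 50 0 0 0 0 85; 45 75 0 0 0 0 85; 51 85 0 0 0 0 85; 51 85 0 0 0 0 85; 51 85 0 0 0 0 85'
python3 - <<'E'
from h import *
o,q,R=pose(); print(o["clock"],q.round(4),o["joints"].round(2),o["grip_width"],o["contact_force"].round(1))
for n in("side","top"):
    f=grab_frame(n); x0,y0=(270,180) if n=="side" else (280,140)
    a=f["pixels"][y0:y0+110,x0:x0+130,::-1]; cv2.imwrite(f"pics/fr_{n}.png",cv2.resize(a,None,fx=5,fy=5,interpolation=cv2.INTER_CUBIC))
E
```

```text
clock: 5.4
tcp_pos: [0.6535, -0.1239, 0.1777]
orientation: [-2.393, -2.034, 0.002]
contact_force: [-0.8, -0.6, -0.1]
grip_width: 0.085
5.4 [ 0.6535 -0.1239  0.1777] [ 0.53  0.59 -0.64  1.6   0.38  1.08  1.2 ] 0.08497289549867004 [-0.8 -0.6 -0.1]
```

View pics/fr_side.png

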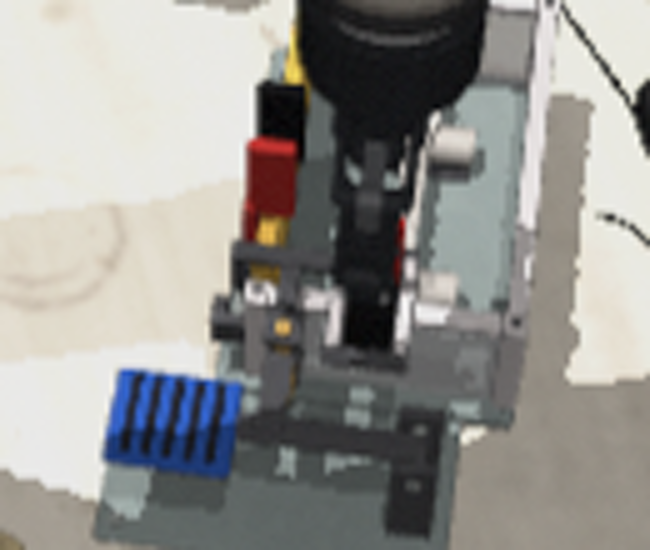

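View pics/fr_top.png

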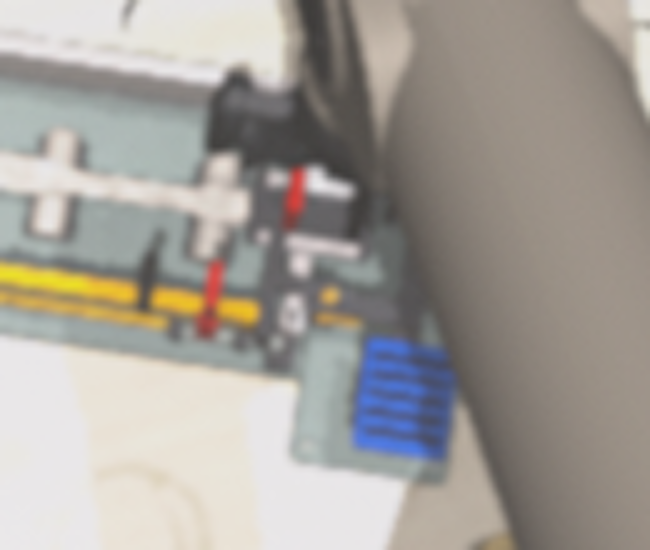

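```bash
python3 -m handwheel '1 1 20 0 0 0 85; 1 1 40 0 0 0 85; 1 1 58 0 0 0 85; 1 1 70 0 0 0 85; 1 1 70 0 0 0 85'
python3 - <<'E'
from h import *
o,q,R=pose(); print(o["clock"],q.round(4),o["grip_width"],o["contact_force"].round(1))
for n in("side","top"):
    f=grab_frame(n); x0,y0=(270,180) if n=="side" else (280,140)
    a=f["pixels"][y0:y0+110,x0:x0+130,::-1]; cv2.imwrite(f"pics/fr2_{n}.png",cv2.resize(a,None,fx=5,fy=5,interpolation=cv2.INTER_CUBIC))
E
```

```text
clock: 6.12
tcp_pos: [0.6551, -0.1222, 0.1068]
orientation: [-2.391, -2.035, 0.002]
contact_force: [-0.7, 0.6, 0.7]
grip_width: 0.0853
6.125 [ 0.6551 -0.1222  0.1068] 0.0853392671068594 [-0.7  0.6  0.7]
```

View pics/fr2_side.png

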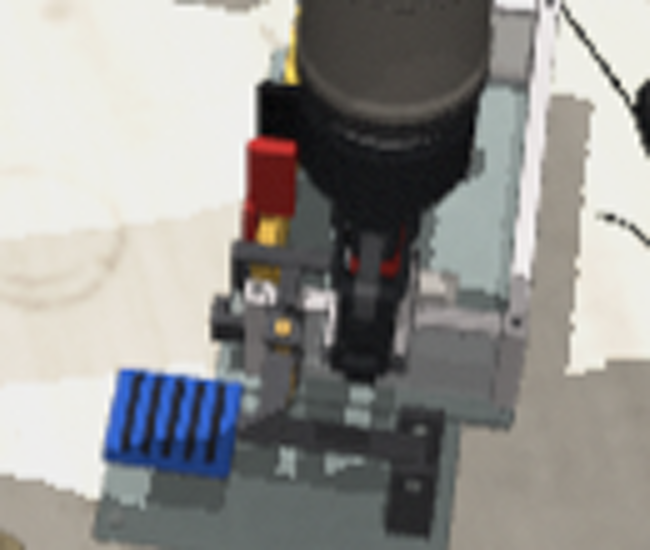

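View pics/fr2_top.png

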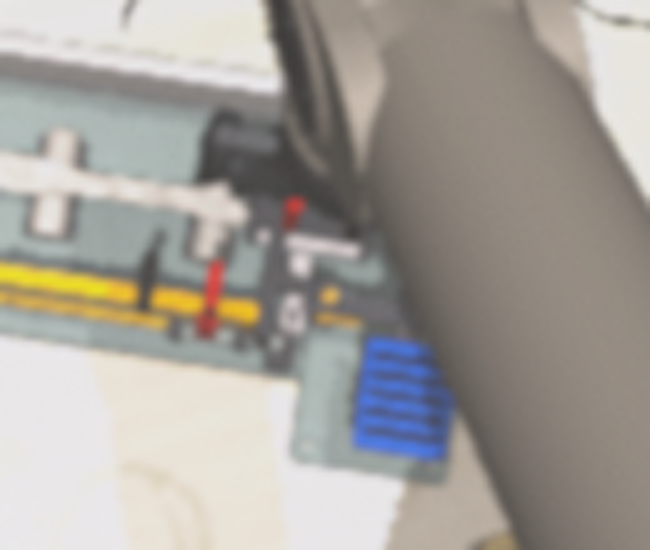

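The fingers stand either side of the tab and post, the red tab shows between them at zoom (375,262), and nothing is touching. Now I close.

```bash
python3 -m handwheel '0 0 0 0 0 0 60; 0 0 0 0 0 0 45; 0 0 0 0 0 0 38; 0 0 0 0 0 0 32; 0 0 0 0 0 0 27; 0 0 0 0 0 0 24; 0 0 0 0 0 0 24; 0 0 0 0 0 0 24' 30; python3 -m handwheel '0 0 0 0 0 0 20; 0 0 0 0 0 0 20; 0 0 0 0 0 0 20' 40
```

```text
clock: 7.22
tcp_pos: [0.6561, -0.1242, 0.1095]
orientation: [2.394, 2.031, -0.001]
contact_force: [-2.7, -3.0, 8.1]
grip_width: 0.027
clock: 7.6
tcp_pos: [0.6561, -0.1244, 0.1095]
orientation: [2.394, 2.031, -0.001]
contact_force: [-2.7, -2.1, 9.0]
grip_width: 0.0268
```

```bash
python3 -m handwheel '0 0 0 0 0 0 45; 0 0 0 0 0 0 70; 0 0 0 0 0 0 85; 0 0 -10 0 0 0 85; 0 0 -35 0 0 0 85; 0 0 -65 0 0 0 85; 0 0 -75 0 0 0 85; -35 -75 -75 0 0 0 85'
python3 - <<'E'
from h import *
o,q,R=pose(); print(o["clock"],q.round(4),o["grip_width"],o["contact_force"].round(1))
for n in("side","top"):
    f=grab_frame(n); x0,y0=(270,180) if n=="side" else (280,140)
    a=f["pixels"][y0:y0+110,x0:x0+130,::-1]; cv2.imwrite(f"pics/fr3_{n}.png",cv2.resize(a,None,fx=5,fy=5,interpolation=cv2.INTER_CUBIC))
E
```

```text
clock: 8.6
tcp_pos: [0.5987, -0.137, 0.1844]
orientation: [2.388, 2.038, 0.009]
contact_force: [-0.8, -0.5, 0.2]
grip_width: 0.0849
8.6 [ 0.5987 -0.137   0.1844] 0.08494202960727189 [-0.8 -0.5  0.2]
```

View pics/fr3_side.png

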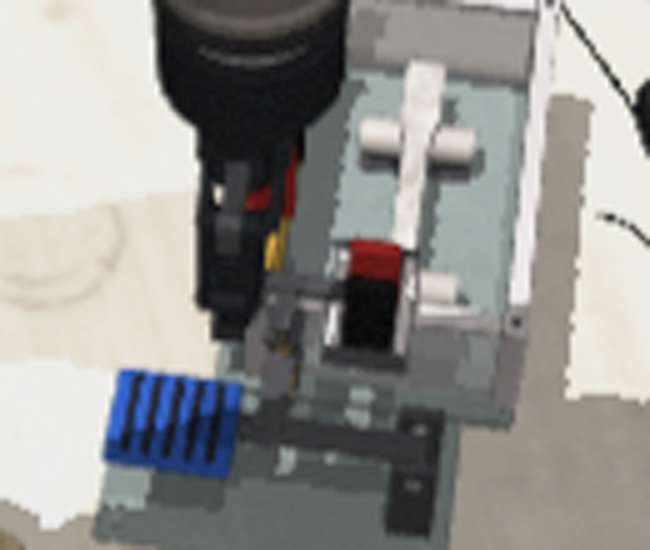

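View pics/fr3_top.png

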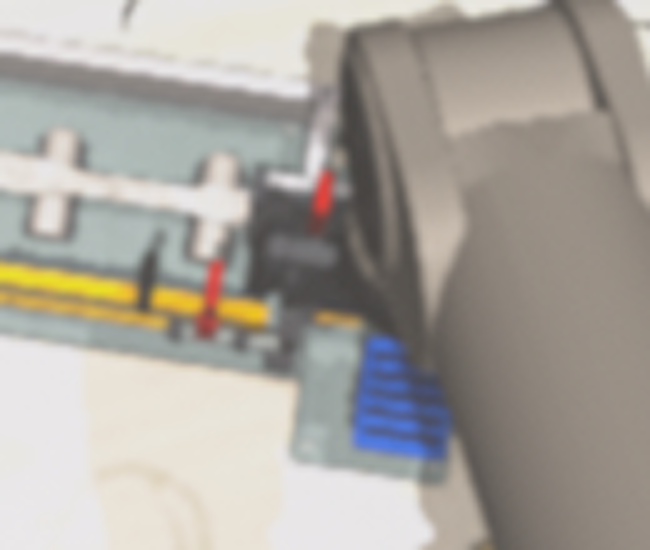

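The frame tab now sits against its post: in the top view the red has moved from zoom x 297 to 322, about 13 mm. Next is the gate catch.

```bash
python3 -m handwheel '20 0 0 0 0 0 85; 40 0 0 0 0 0 85'
python3 - <<'E'
from h import *
o,q,R=pose(); print(o["clock"],q.round(4))
print(goal([.6149,-.0329,.106],80.8))
E
```

```text
clock: 8.95
tcp_pos: [0.6033, -0.0975, 0.1836]
orientation: [-2.392, -2.036, -0.003]
contact_force: [0.4, 1.4, 0.4]
grip_width: 0.0849
8.95 [ 0.6033 -0.0975  0.1836]
(array([65.5,  1.1, 77.7]), array([ 0.1, -0.1,  0. ]))
```

```bash
python3 -m handwheel '30 1 0 0 0 0 85; 60 1 0 0 0 0 85; 65 1 0 0 0 0 85; 65 1 0 0 0 0 85; 65 1 0 0 0 0 85'
python3 - <<'E'
from h import *
o,q,R=pose(); print(o["clock"],q.round(4))
print(goal([.6149,-.0329,.106],80.8))
for n in("side","top"):
    f=grab_frame(n); x0,y0=(270,160) if n=="side" else (270,140)
    a=f["pixels"][y0:y0+110,x0:x0+130,::-1]; cv2.imwrite(f"pics/g1_{n}.png",cv2.resize(a,None,fx=5,fy=5,interpolation=cv2.INTER_CUBIC))
E
```

```text
clock: 9.57
tcp_pos: [0.6136, -0.037, 0.1831]
orientation: [2.394, 2.034, -0.001]
contact_force: [0.7, 0.1, 0.4]
grip_width: 0.0852
9.575 [ 0.6136 -0.037   0.1831]
(array([ 4.3,  0.6, 77.1]), array([-0. ,  0. , -0.1]))
```

View pics/g1_side.png

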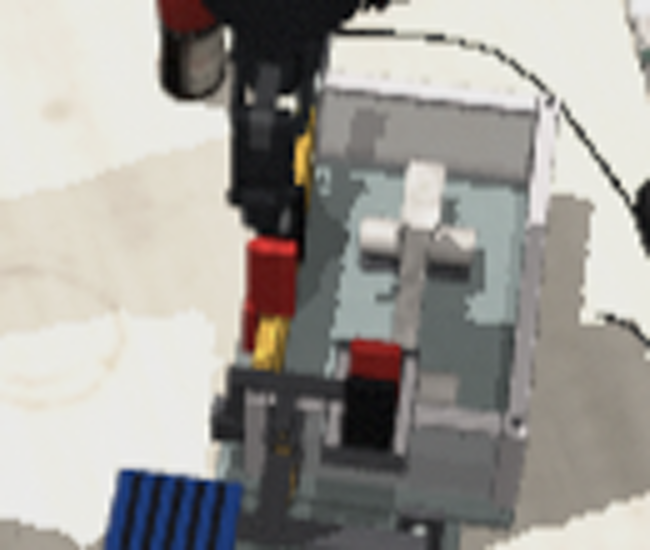

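View pics/g1_top.png

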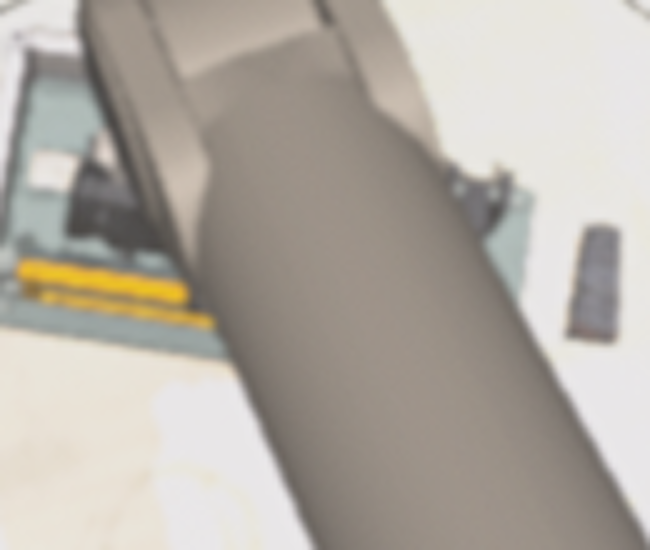

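```bash
python3 -m handwheel '4 1 20 0 0 0 85; 4 1 40 0 0 0 85; 4 1 60 0 0 0 85; 4 1 75 0 0 0 85; 4 1 75 0 0 0 85'
python3 - <<'E'
from h import *
o,q,R=pose(); print(o["clock"],q.round(4),o["joints"].round(2))
print(goal([.6149,-.0329,.106],80.8))
for n in("side",):
    f=grab_frame(n); x0,y0=(270,160) if n=="side" else (270,140)
    a=f["pixels"][y0:y0+110,x0:x0+130,::-1]; cv2.imwrite(f"pics/g2_{n}.png",cv2.resize(a,None,fx=5,fy=5,interpolation=cv2.INTER_CUBIC))
E
```

```text
clock: 10.3
tcp_pos: [0.6141, -0.0321, 0.1065]
orientation: [-2.391, -2.035, 0.003]
contact_force: [0.1, 0.1, -0.2]
grip_width: 0.0853
10.3 [ 0.6141 -0.0321  0.1065] [ 0.41  0.6  -0.63  1.77  0.44  0.91  1.  ]
(array([-0.7,  0.9,  0.5]), array([-0.2,  0. , -0. ]))
```

View pics/g2_side.png

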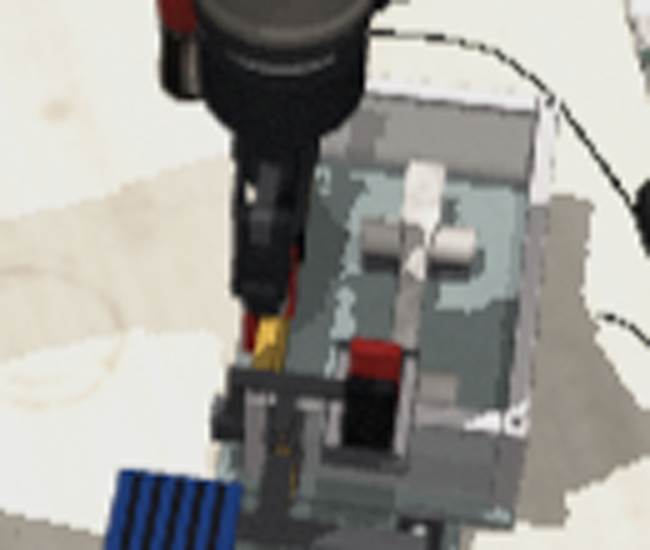

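```bash
python3 -m handwheel '0 1 0 0 0 0 60; 0 1 0 0 0 0 45; 0 1 0 0 0 0 38; 0 1 0 0 0 0 32; 0 1 0 0 0 0 27; 0 1 0 0 0 0 20; 0 1 0 0 0 0 20; 0 1 0 0 0 0 20; 0 1 0 0 0 0 20' 50;  python3 -m handwheel '0 0 0 0 0 0 20; 0 0 0 0 0 0 20; 0 0 0 0 0 0 20' 60
```

```text
clock: 11.48
tcp_pos: [0.6169, -0.0343, 0.1096]
orientation: [2.392, 2.031, -0.001]
contact_force: [0.3, -3.7, 5.2]
grip_width: 0.0279
clock: 11.85
tcp_pos: [0.6169, -0.0342, 0.1097]
orientation: [2.391, 2.032, -0.001]
contact_force: [0.1, -2.2, 5.6]
grip_width: 0.0275
```

```bash
python3 -m handwheel '0 -10 -2 0 0 5 20; 2 -19 -2 0 0 10 20; 4 -29 -2 0 0 15 20; 7 -38 -2 0 0 20 20; 7 -38 -2 0 0 20 20'
python3 - <<'E'
from h import *
o,q,R=pose(); print(o["clock"],q.round(4),"az",np.degrees(np.arctan2(R[1,0],R[0,0])),o["contact_force"].round(1),o["moment"].round(2),o["joints"].round(2))
for n in("side",):
    f=grab_frame(n); x0,y0=(260,140) if n=="side" else (270,140)
    a=f["pixels"][y0:y0+120,x0:x0+140,::-1]; cv2.imwrite(f"pics/g3_{n}.png",cv2.resize(a,None,fx=5,fy=5,interpolation=cv2.INTER_CUBIC))
E
```

```text
clock: 12.48
tcp_pos: [0.5796, -0.0214, 0.1098]
orientation: [2.71, 1.585, -0.002]
contact_force: [6.5, -2.0, -10.4]
grip_width: 0.0274
12.475 [ 0.5796 -0.0214  0.1098] az 60.63893667617381 [  6.5  -2.  -10.4] [-2.02 -0.4  -0.56] [ 0.36  0.53 -0.57  1.86  0.37  0.86  0.67]
```

View pics/g3_side.png

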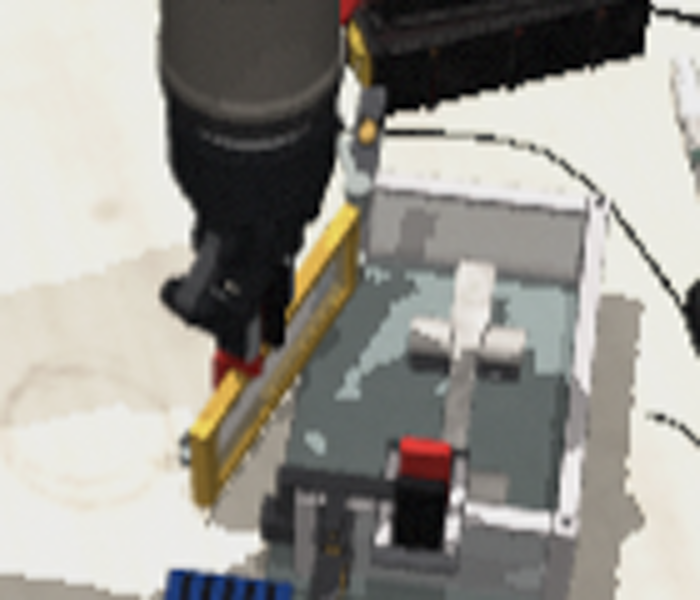

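```bash
python3 -m handwheel '1 -12 1 0 0 6 20; 2 -23 1 0 0 12 20; 5 -35 1 0 0 18 20; 10 -46 1 0 0 24 20; 15 -56 1 0 0 30 20; 21 -66 1 0 0 36 20; 21 -66 1 0 0 36 20'
python3 - <<'E'
from h import *
o,q,R=pose(); print(o["clock"],q.round(4),"az",np.degrees(np.arctan2(R[1,0],R[0,0])),o["contact_force"].round(1),o["moment"].round(2),o["joints"].round(2))
for n in("side",):
    f=grab_frame(n); x0,y0=(260,140) if n=="side" else (270,140)
    a=f["pixels"][y0:y0+120,x0:x0+140,::-1]; cv2.imwrite(f"pics/g4_{n}.png",cv2.resize(a,None,fx=5,fy=5,interpolation=cv2.INTER_CUBIC))
E
```

```text
clock: 13.4
tcp_pos: [0.5326, 0.0289, 0.1097]
orientation: [3.067, 0.668, -0.001]
contact_force: [4.8, -6.8, -0.5]
grip_width: 0.0275
13.4 [0.5326 0.0289 0.1097] az 24.56639354039842 [ 4.8 -6.8 -0.5] [-1.89  0.67 -0.5 ] [ 0.19  0.44 -0.44  1.98  0.27  0.78  0.02]
```

View pics/g4_side.png

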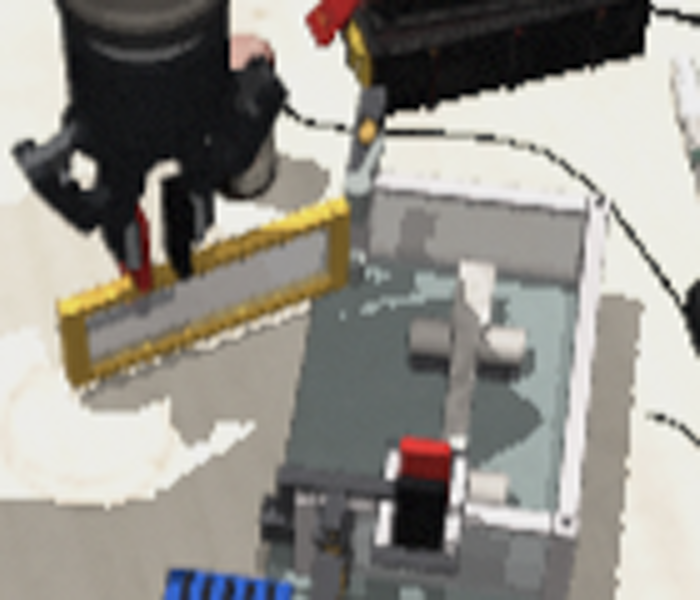

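```bash
python3 -m handwheel '1 -12 0 0 0 6 20; 2 -23 0 0 0 12 20; 5 -35 0 0 0 18 20; 10 -46 0 0 0 24 20; 15 -56 0 0 0 30 20; 17 -59 0 0 0 32 20; 17 -59 0 0 0 32 20; 17 -59 0 0 0 32 20'
python3 - <<'E'
from h import *
o,q,R=pose(); print(o["clock"],q.round(4),"az",np.degrees(np.arctan2(R[1,0],R[0,0])),o["contact_force"].round(1),o["moment"].round(2),o["joints"].round(2))
for n in("side","top"):
    f=grab_frame(n); x0,y0=(240,130) if n=="side" else (230,130)
    a=f["pixels"][y0:y0+120,x0:x0+160,::-1]; cv2.imwrite(f"pics/g5_{n}.png",cv2.resize(a,None,fx=5,fy=5,interpolation=cv2.INTER_CUBIC))
E
```

```text
clock: 14.45
tcp_pos: [0.523, 0.0893, 0.1096]
orientation: [3.132, -0.203, -0.002]
contact_force: [2.0, -7.6, 2.9]
grip_width: 0.0275
14.45 [0.523  0.0893 0.1096] az -7.4233586053861735 [ 2.  -7.6  2.9] [-1.13  1.23 -0.48] [-0.02  0.42 -0.33  1.99  0.2   0.77 -0.6 ]
```

View pics/g5_side.png

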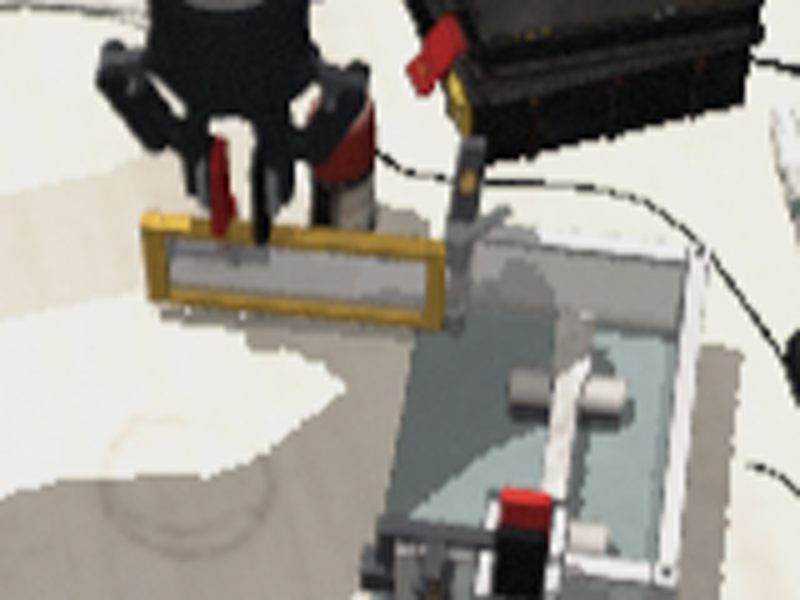

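View pics/g5_top.png

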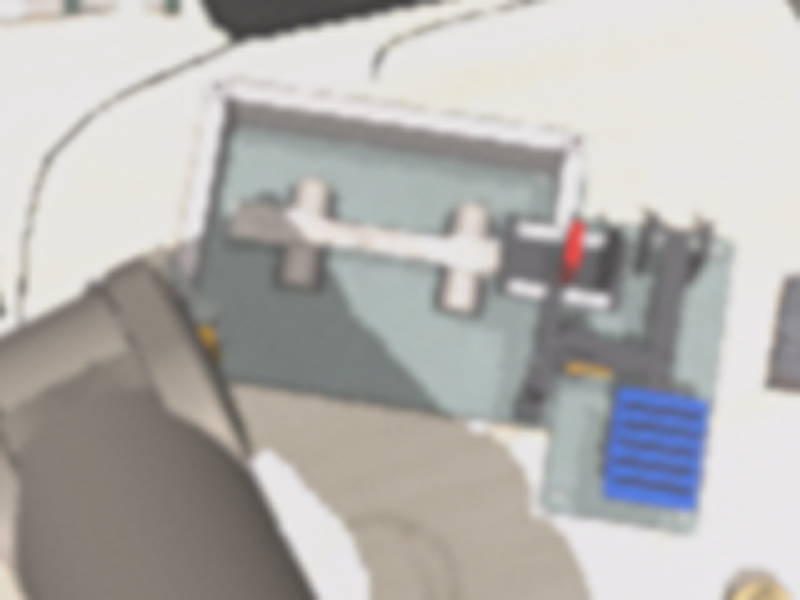

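```bash
python3 -m handwheel '0 0 0 0 0 0 20; 0 0 0 0 0 0 20; 0 0 0 0 0 0 20; 0 0 0 0 0 0 20; 0 0 0 0 0 0 20; 0 0 0 0 0 0 20; 0 0 0 0 0 0 20; 0 0 0 0 0 0 20'
python3 - <<'E'
from h import *
o,q,R=pose(); print(o["clock"],q.round(4),"az",np.degrees(np.arctan2(R[1,0],R[0,0])),o["contact_force"].round(1),o["grip_width"])
s=grab_frame("side"); old=cv2.imread("pics/side0.png")[:,:,::-1]
def ang(a,b,z):
    p,q=onz(s,*a,z),onz(s,*b,z); d=q-p; return np.degrees(np.arctan2(d[1],d[0])).round(1),np.linalg.norm(d).round(3),p.round(3),q.round(3)
print(ang((240+142/5,130+222/5),(240+445/5,130+248/5),.085))
for nm,im in(("old",old),("new",s["pixels"])):
    a=im[260:330,240:370,::-1] ; cv2.imwrite(f"pics/cmp_{nm}.png",cv2.resize(a,None,fx=4,fy=4))
d=np.abs(old.astype(int)-s["pixels"].astype(int)).sum(2)
print("weight",d[283:308,258:280].mean(),"insert",d[300:318,320:353].mean(),"bottle lower",d[165:182,300:318].mean())
a=np.hstack([old[140:330,255:355],s["pixels"][140:330,255:355]])[:,:,::-1]; cv2.imwrite("pics/cmp.png",cv2.resize(a,None,fx=3,fy=3))
E
```

```text
clock: 15.55
tcp_pos: [0.5231, 0.0893, 0.1096]
orientation: [3.132, -0.203, -0.002]
contact_force: [2.2, -8.1, 2.7]
grip_width: 0.0271
15.55 [0.5231 0.0893 0.1096] az -7.430194167188768 [ 2.2 -8.1  2.7] 0.027107044171399246
(np.float64(-7.3), np.float64(0.158), array([0.472, 0.095, 0.085]), array([0.629, 0.075, 0.085]))
weight 29.023636363636363 insert 24.966329966329965 bottle lower 80.21895424836602
```

View pics/cmp.png

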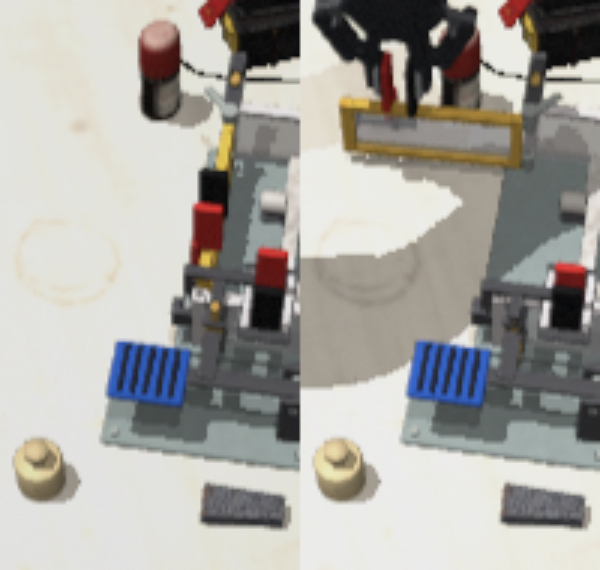

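The weight, insert and bottle are where they started: the bottle's right edge is at zoom x 180 before and 480−300 now. The gate measures 88° open, the tabs are still squeezed, and the pose held steady for a second, so I'm handing in.

```bash
python3 -c "
from bench import workorder; print(workorder.hand_in())"
```

```text
the job is handed in; nothing more can be done
None
```

The gate is open and the job is handed in, at about 15.6 s on the robot's clock. The arm is still gripping the gate's two tabs and holding it wide.

1. **Pedal:** I pressed it down to its stop; the force rose to 22 N at 46 mm height. When I let go, the pedal came back up and the lock pin stayed down.
2. **Frame catch:** I squeezed the red tab home against its post. The camera showed it had moved about 13 mm and stayed there.
3. **Gate:** I squeezed the gate catch and swung the gate past its click point to about 88° (about 1.53 rad).

**Last checks:**
- **Gate angle:** the arm pose gave 87 to 88° and the picture 88°, using my guard heading of -9.2°. The pictures put that heading between -8° and -10°.
- **Hold:** the pose stayed steady for a second, with about 8 N of side load.
- **Loose objects:** the weight, the bottle and the jaw insert looked unmoved. The bottle was partly hidden by the gripper, so I judged it by its right edge.
- **Finger opening:** it read 27.1 mm on the gate tabs, against 30 mm nominal, and 26.8 mm on the frame tabs, against 28 mm. I took the difference as give in the pads. The picture shows the gate tabs together.

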